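# Set out the finished copperware on the display board

## Task

Set out the finished pieces on the display board, each upright and centred on a felt pad: the copper pot on the pad between the fixed bowl and vase, the blue beaker on the end pad beside the bowl, and the hand bell on the end pad beside the vase. The copper lid goes on the pot, properly seated, so that the set stands complete. Leave the blackened unfinished cup where it is.

Things in the scene. Friction and masses are not known exactly. Their poses are not given: they have to be found in the camera images.
- pot: Bright copper sugar pot, open at the top: plain round can of 60 mm outer diameter, 55 mm high, wall 4 mm (mouth 52 mm wide), floor 5 mm. About 0.2 kg. Stands upright on the bench. Origin: centre of the underside; z up. 
- lid: Copper lid of the sugar pot, about 0.12 kg, lying right way up on the bench. From below: a plug of 42 mm diameter, 6 mm high, that drops into the pot's mouth; a flange of 60 mm diameter, 4 mm thick, that rests on the pot's rim; an upright brass knob of 16 mm diameter, 22 mm high (32 mm total height). Seated, its origin is 49 mm above the pot's origin. Origin: centre of the plug's underside; z up.
- bell: Brass hand bell with a brown wooden handle standing straight up, about 0.25 kg: flared bell of 60 mm diameter at the foot, 48 mm high; round handle of 18 mm diameter from 48 to 105 mm above the foot. Origin: centre of the underside; z up. 
- beaker: Blue enamelled beaker, open at the top: round, 54 mm outer diameter, 70 mm high, wall 4 mm. About 0.2 kg. Stands upright on the bench. Origin: centre of the underside; z up. 
- raw_cup: Unfinished dark grey cup, same shape and size as the copper pot (60 mm diameter, 55 mm high) but blackened. Stands loose among the other things; to be left alone. Origin: centre of the underside; z up. 
- bowl: Open copper bowl, 72 mm across the rim, 42 mm high, fixed to the display board, at one of the two places between pads. Origin: centre of its underside, 12 mm above the bench.
- vase: Brass vase with a narrow neck, 60 mm across, 85 mm high, fixed to the display board, at the other of the two places between pads. Origin: centre of its underside, 12 mm above the bench.
- pad_green: Round green felt pad, 72 mm across, 2 mm thick, fixed flat on the pale wooden board (520 x 110 x 12 mm, fixed). Along the board, in one row 105 mm apart: pad, fixed piece, pad, fixed piece, pad; which pad lies where changes. Origin: centre of its underside, 12 mm above the bench; its top is 14 mm above the bench.
- pad_grey: Round grey felt pad, 72 mm across, 2 mm thick, fixed flat on the pale wooden board (520 x 110 x 12 mm, fixed). Along the board, in one row 105 mm apart: pad, fixed piece, pad, fixed piece, pad; which pad lies where changes. Origin: centre of its underside, 12 mm above the bench; its top is 14 mm above the bench.
- pad_red: Round red felt pad, 72 mm across, 2 mm thick, fixed flat on the pale wooden board (520 x 110 x 12 mm, fixed). Along the board, in one row 105 mm apart: pad, fixed piece, pad, fixed piece, pad; which pad lies where changes. Origin: centre of its underside, 12 mm above the bench; its top is 14 mm above the bench.
Not all that is in view belongs to the job. Leave any pink or red look-alike of the pot alone. Several things look just like the beaker: the one meant starts farthest to the robot's left.

How it is judged (in metres and radians):
At the end, for the whole second after the job is handed in: The pot stands on the pad between bowl and vase, the beaker on the end pad next to the bowl, the bell on the end pad next to the vase, each centred within 12 mm, resting on the pad; the lid sits in the pot's mouth, centred within 8 mm and resting on the rim; all upright within 0.1 rad and at rest (((horizontal distance between pad_green and bowl below 0.15 m and horizontal distance between pad_green and vase below 0.15 m and horizontal distance between pot and pad_green below 0.012 m and z of pot in the frame of pad_green between -0.002 and 0.008 m) or (horizontal distance between pad_grey and bowl below 0.15 m and horizontal distance between pad_grey and vase below 0.15 m and horizontal distance between pot and pad_grey below 0.012 m and z of pot in the frame of pad_grey between -0.002 and 0.008 m) or (horizontal distance between pad_red and bowl below 0.15 m and horizontal distance between pad_red and vase below 0.15 m and horizontal distance between pot and pad_red below 0.012 m and z of pot in the frame of pad_red between -0.002 and 0.008 m)) and ((horizontal distance between pad_green and bowl below 0.15 m and horizontal distance between pad_green and vase above 0.15 m and horizontal distance between beaker and pad_green below 0.012 m and z of beaker in the frame of pad_green between -0.002 and 0.008 m) or (horizontal distance between pad_grey and bowl below 0.15 m and horizontal distance between pad_grey and vase above 0.15 m and horizontal distance between beaker and pad_grey below 0.012 m and z of beaker in the frame of pad_grey between -0.002 and 0.008 m) or (horizontal distance between pad_red and bowl below 0.15 m and horizontal distance between pad_red and vase above 0.15 m and horizontal distance between beaker and pad_red below 0.012 m and z of beaker in the frame of pad_red between -0.002 and 0.008 m)) and ((horizontal distance between pad_green and bowl above 0.15 m and horizontal distance between pad_green and vase below 0.15 m and horizontal distance between bell and pad_green below 0.012 m and z of bell in the frame of pad_green between -0.002 and 0.008 m) or (horizontal distance between pad_grey and bowl above 0.15 m and horizontal distance between pad_grey and vase below 0.15 m and horizontal distance between bell and pad_grey below 0.012 m and z of bell in the frame of pad_grey between -0.002 and 0.008 m) or (horizontal distance between pad_red and bowl above 0.15 m and horizontal distance between pad_red and vase below 0.15 m and horizontal distance between bell and pad_red below 0.012 m and z of bell in the frame of pad_red between -0.002 and 0.008 m)) and horizontal distance between lid and pot below 0.008 m and z of lid in the frame of pot between 0.044 and 0.054 m and angle between each of pot, lid, bell, beaker's own z axis and vertical below 0.1 rad and linear speed of each of pot, lid, bell, beaker below 0.02 m/s and angular speed of each of pot, lid, bell, beaker below 0.2 rad/s); the robot touches nothing.
It fails at once if the blackened unfinished cup is moved by more than 20 mm (distance of raw_cup from where it was at the start of the episode above 0.02 m).
It also fails if it takes over 106 s, if anything falls off the work surface, if the arm or the gripper's body presses on something with over 40 N, if the wrist force passes 120 N, or if a joint passes its speed limit or range.

## Robot

A 6-joint arm with a two-finger parallel gripper is mounted at the origin on the work surface. World frame = base frame: x ahead of the robot, y to its left, z up, the work surface at z = 0. Lengths are in m, angles in degrees, forces in N, time in s.
With the tool pointing down it reaches from about 0.4 to 0.825 m from the base axis. Payload 7 kg.
Tool frame: the origin (TCP) lies on the centre line of the jaws, within the pads' length; the fingertips stand 19 mm ahead of it and the grasp point (between the pads) is the TCP (r.tip_extent is the distance from the TCP to the fingertips, in m); z points along the fingers, y is the line along which they close (so a half turn about z gives the same grasp; the last joint's range is limited). The gripper opens to 88 mm and grips with 3 to 60 N. Pads are 19 mm wide; open, the fingers measure 130 mm over their backs; the gripper's body (78 mm by 193 mm) begins 47 mm behind the grasp point.
Start: joints at [-56.431, 20.546, 0.682, 0, -70.136, -16.507], TCP at [0.198, -0.645, 0.219] pointing down, gripper open.
Joint ranges: [-176.03, 176.03], [-82.01, 121.73], [-58.28, 71.71], [-173.87, 95.51], [-174.79, -0.11], [-173.66, 173.66]. Speed limits (degrees/s): [136.94, 136.94, 172.46, 180, 180, 180].

## Interface

Orientations are given as [roll, pitch, yaw] about the fixed x, y, z axes, in that order (R = Rz(yaw) Ry(pitch) Rx(roll)).
In Python, from plant import r gives the robot as it stands. The module is installed in compiled form; this text tells all that it offers.
- The arm moves only by the tool jog_arm, never from a script. Its argument "deltas" is a list that holds one entry, the list of rows, each a list of 5 numbers: the opening, from -1 (shut) to 1 (fully open), then the shift along the world's x, y, z in cm, then the turn about the world's z in rad. In form: [[[claw, dx, dy, dz, turn], ...]]. A call has 1 to 8 rows; each row shifts and turns the commanded pose from where the row before left it; what a row does not reach is not made up. A row lasts 1/8 s, in which the tool goes at most 62.5 mm and 10.7 degrees, less where a joint would pass 70% of its speed; a pose out of reach is approached as far as the arm can. A call with a gripper value outside its range is refused whole. The fingers move at their own pace and stop on an object; "force" is the grip in N (left out, the last holds). Time passes only in rows, so rows that do not move let the fingers close. It gives the time, the measured TCP pose, the force, the opening and the grip force at its end, in the units of the state.
- r.get_state(): the state, without advancing time (a new reading comes with each control period).
- r.capture(name): name is "scene" or "top" or "wrist"; returns the picture (400x640x3 uint8, blue, green, red); there is no depth.
- r.camera_info(name): a dict with "fx", "fy", "cx", "cy" (pixels), "view" (4x4, takes a point from world to camera coordinates). Camera axes: x right, y up, looking along -z (the intrinsics and any distortion apply to the point x, -y, -z); pixel columns grow to the right and rows downward; lengths in m; the calibration is good to about 2 mm. A picture is of the moment at which its call begins: read the wrist's pose just before it. camera_info takes no time and is no camera call; for the wrist camera it gives the pose at the moment of the call.
- r.close_job(): hands the job in; it is judged then, once.
The state is a dict: "time_s": time; "joints": joint angles; "qd": joint speeds; "joint_torque": joint torques, N m; "tcp_pos": TCP position; "eef_rot": TCP orientation; "contact_force": force on the tool from outside, world axes, zero at the start; "moment": the same for the moment, N m; "gripper_width": finger opening in m; "gripper_force": force on a finger pad.
Only numpy, scipy, OpenCV 4.12 (cv2) and the standard library are available. Lean on these libraries where they do the work, as an engineer would, in place of code of your own. Each camera call takes 0.05 s, during which the arm holds its last target. There are 200 camera calls.

## Working session

There is one attempt and no reset: what is moved stays moved. The work goes in short steps, Python scripts to look and compute and a tool call to move; the robot and the scene stay as the last step left them, time stands still between calls to the robot, and variables do not carry over. Pictures are saved under pics/ and viewed, at most 14 in all, crops included, and the job is handed in when it is done.

Besides the shell and the picture viewer there is one more tool, called after "Emit:" as name(argument=value, ...) on one line, values as JSON. jog_arm: Moves the arm, as the interface text tells. Its arguments: {"type":"object","properties":{"deltas":{"type":"array"},"force":{"type":"number"}},"required":["deltas"]}

```bash
mkdir -p pics; python3 - <<'E'
from plant import r
import cv2,json,numpy as np
for n in ("scene","top"):
    cv2.imwrite(f"pics/{n}0.png",r.capture(n)); c=r.camera_info(n)
    print(n,{k:(np.round(v,4).tolist()) if not isinstance(v,str) else v for k,v in c.items()})
print(r.get_state(), r.tip_extent)
E
```

```text
scene {'fx': 446.3327, 'fy': 446.3327, 'cx': 314.7744, 'cy': 201.4235, 'view': [[0.2919, 0.9565, 0.0014, -0.1387], [-0.8117, 0.2469, 0.5293, 0.349], [0.5059, -0.1556, 0.8484, -1.446], [0.0, 0.0, 0.0, 1.0]]}
top {'fx': 411.6329, 'fy': 411.6329, 'cx': 318.9196, 'cy': 194.0204, 'view': [[-0.0049, -1.0, 0.0051, -0.0169], [0.9932, -0.0043, 0.1163, -0.471], [-0.1163, 0.0056, 0.9932, -0.9055], [0.0, 0.0, 0.0, 1.0]]}
{'time_s': 0.1, 'joints': array([-5.64298438e+01,  2.05887474e+01,  6.37268780e-01, -1.77253161e-02,
       -7.01336449e+01, -1.65066581e+01]), 'qd': array([-0.03448545, -0.03570821,  0.12560266,  0.06144462,  0.03017727,
        0.02191599]), 'joint_torque': array([-4.62553908e-04, -5.84164524e+01,  2.93752223e+01,  7.01558635e+00,
        1.01852103e-02, -6.86214162e-05]), 'tcp_pos': array([ 0.19790357, -0.64486473,  0.21798709]), 'eef_rot': array([ 1.79913650e+02, -8.21130592e-03, -1.62942532e+02]), 'contact_force': array([ 0.60539353,  0.85808979, -0.10473428]), 'moment': array([-0.01850788,  0.04461271,  0.06883167]), 'gripper_force': 0.0, 'gripper_width': 0.0877876475254776} 0.019
```

View pics/top0.png

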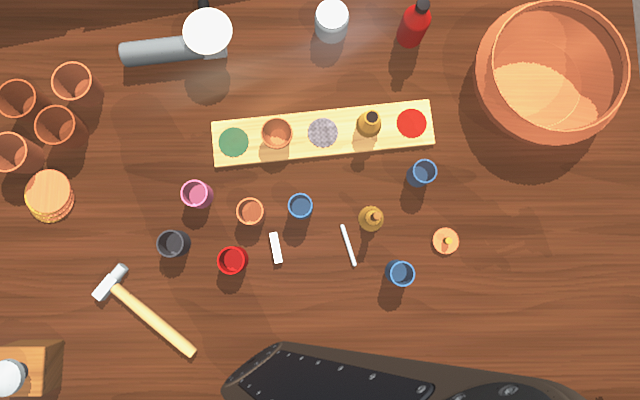

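View pics/scene0.png

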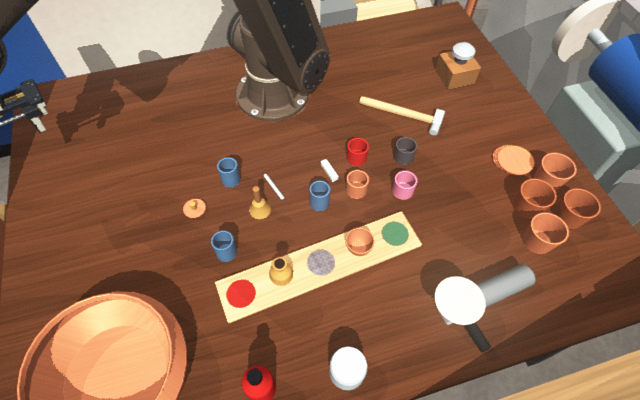

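The top picture shows:
- **Copper pot:** (250,211). Look-alikes are pink (196,194), red (232,260) and the black raw cup (172,243).
- **Beaker:** the blue ones are at (300,206), (424,173) and (401,273). The leftmost is (300,206), so that one is the beaker.
- **Lid and bell:** lid (445,240), bell (371,218).
- **Board:** green pad (233,142), bowl (277,134), grey pad (322,133), vase (369,122), red pad (411,123).

I'll check these in close crops.

```bash
python3 - <<'E'
import cv2
a=cv2.imread("pics/top0.png")[95:295,155:475]
cv2.imwrite("pics/topc.png",cv2.resize(a,None,fx=2.5,fy=2.5,interpolation=cv2.INTER_CUBIC))
a=cv2.imread("pics/scene0.png")[130:320,170:430]
cv2.imwrite("pics/scenec.png",cv2.resize(a,None,fx=3,fy=3,interpolation=cv2.INTER_CUBIC))
E
```

```text
(no output)
```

View pics/topc.png

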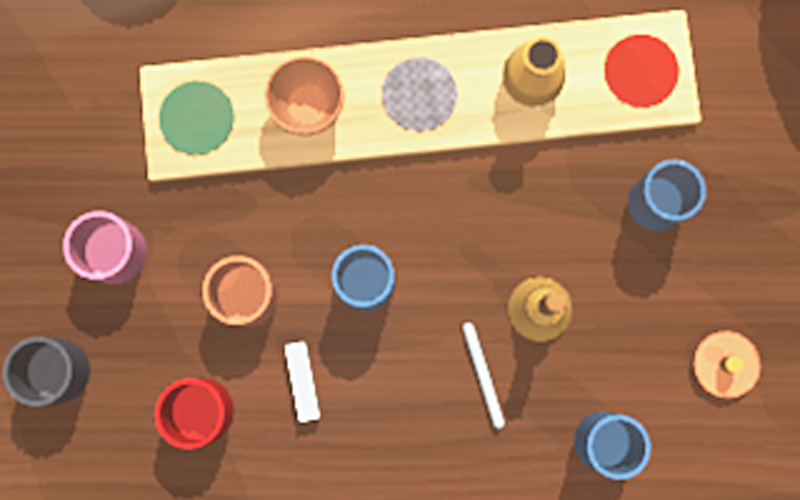

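View pics/scenec.png

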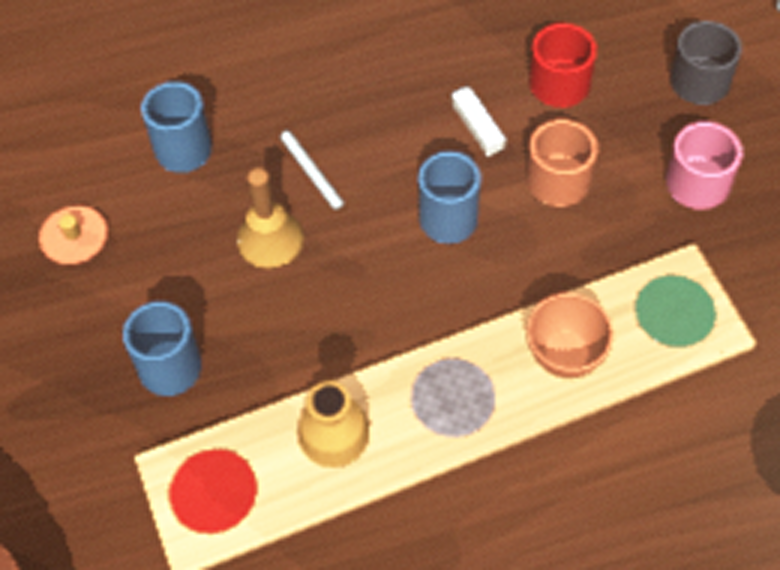

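The crops confirm it. The bright copper pot's rim is at top-crop (237,290). The leftmost blue beaker's rim is at (363,276). The bell handle top is at (555,302), and the lid at (727,365).

```bash
cat > h.py <<'E'
import numpy as np
from plant import r
def ray(cam,u,v,z,c=None):
    c=c or r.camera_info(cam); V=np.array(c["view"]); R,t=V[:3,:3],V[:3,3]
    o=-R.T@t; d=R.T@np.array([(u-c["cx"])/c["fx"],-(v-c["cy"])/c["fy"],-1])
    return (o+d*(z-o[2])/d[2])[:2]
E
python3 - <<'E'
from h import *
P={"green":((197,118),(675,311),.014),"grey":((419,94),(453,396),.014),"red":((641,71),(213,490),.014),
"bowlrim":((305,94),(568,333),.054),
"pot":((237,290),(563,148),.055),"beaker":((363,276),(449,180),.07),"belltop":((555,302),(259,177),.105),"bellfoot":((541,309),(270,240),.01),
"lidfl":((727,365),(73,234),.010),"raw":((40,371),(708,48),.055),"blueR":((675,190),None,.07),"blue2":((619,446),None,.07),"red_cup":((193,412),None,.055),"pink":((98,246),None,.055),
"chalk1":((302,382),None,.01),"ch_a":((469,326),None,.005),"ch_b":((499,424),None,.005),"vase":((542,53),None,.097)}
for k,(a,b,z) in P.items():
    A=ray("top",a[0]/2.5+155,a[1]/2.5+95,z); B=ray("scene",b[0]/3+170,b[1]/3+130,z) if b else None
    print(k,A.round(4),B.round(4) if b else '',np.hypot(*A).round(3))
E
```

```text
green [0.595  0.1787] [0.5973 0.1807] 0.621
grey [ 0.6172 -0.0285] [ 0.6176 -0.0272] 0.618
red [ 0.6386 -0.2373] [ 0.6398 -0.2358] 0.681
bowlrim [0.6067 0.0743] [0.6084 0.0745] 0.611
pot [0.4309 0.1324] [0.4332 0.1334] 0.451
beaker [0.4414 0.0216] [0.4456 0.0223] 0.442
belltop [ 0.416  -0.1384] [ 0.4183 -0.1367] 0.438
bellfoot [ 0.4156 -0.1393] [ 0.4229 -0.1383] 0.438
lidfl [ 0.3637 -0.3083] [ 0.3651 -0.3064] 0.477
raw [0.3614 0.3019] [0.365  0.3032] 0.471
blueR [ 0.5154 -0.2503]  0.573
blue2 [ 0.296  -0.1952]  0.355
red_cup [0.3256 0.1688]  0.367
pink [0.4702 0.255 ]  0.535
chalk1 [0.3503 0.0795]  0.359
ch_a [ 0.4006 -0.0734]  0.407
ch_b [ 0.3114 -0.0997]  0.327
vase [ 0.6304 -0.133 ]  0.644
```

Top and scene agree within 2–4 mm, and the pad spacing of 0.209 m fits the given 0.210. Targets from the averages:

| Thing | x, y |
|---|---|
| Pot | (.432, .133) |
| Beaker | (.443, .022) |
| Bell | (.417, -.1375) |
| Lid | (.3645, -.307) |
| Grey pad | (.6174, -.028) |
| Green pad | (.596, .180) |
| Red pad | (.639, -.2365) |

The jaws will close across the board, with their line at about 6°.

Emit:
jog_arm(deltas=[[[1,3.15,4,0,0.172],[1,3.15,4,0,0.172],[1,3.15,4,0,0.172],[1,3.15,4,0,0.172],[1,3.15,4,0,0.172],[1,3.15,4,0,0.172],[1,3.15,4,0,0.172],[1,3.15,4,0,0.172]]], force=20)

```text
time_s: 1.1
tcp_pos: [0.4507, -0.3237, 0.2187]
eef_rot: [180.0, 0.0, -83.8]
contact_force: [0.2, -1.7, 0.6]
gripper_width: 0.0877
gripper_force: 0.0
```

Emit:
jog_arm(deltas=[[[1,0,6,0,0],[1,0,6,0,0],[1,0,6,0,0],[1,0,6,0,0],[1,0,6,0,0],[1,0,6,0,0],[1,0,6,0,0],[1,-1.8,3.8,0,0]]])

```text
time_s: 2.1
tcp_pos: [0.4319, 0.1352, 0.2185]
eef_rot: [180.0, -0.0, -84.0]
contact_force: [-0.2, 0.3, -0.3]
gripper_width: 0.0873
gripper_force: 0.0
```

Emit:
jog_arm(deltas=[[[1,0,0,0,0],[1,0,0,0,0],[1,0,0,0,0]]])

```text
time_s: 2.48
tcp_pos: [0.4322, 0.1319, 0.2188]
eef_rot: [180.0, -0.0, -84.2]
contact_force: [-1.3, -0.3, -0.7]
gripper_width: 0.0874
gripper_force: 0.0
```

```bash
python3 - <<'E'
from h import *
import cv2
s=r.get_state();print(s["tcp_pos"],s["eef_rot"]);c=r.camera_info("wrist")
im=r.capture("wrist");cv2.imwrite("pics/w1.png",im)
np.save("w1.npy",c,allow_pickle=True);print(np.round(c["view"],3).tolist(),c["fx"],c["cx"],c["cy"])
V=np.array(c["view"])
for p in [(.432,.133,.055),(.443,.022,.07)]:
    q=V@np.array([*p,1]);print(c["cx"]+c["fx"]*q[0]/-q[2],c["cy"]-c["fy"]*q[1]/-q[2])
E
```

```text
[0.43218837 0.13185142 0.21877803] [ 1.79989192e+02 -1.04298267e-02 -8.41703915e+01]
[[-0.995, -0.102, 0.001, 0.442], [0.097, -0.949, -0.301, 0.121], [0.031, -0.299, 0.954, -0.366], [0.0, 0.0, 0.0, 1.0]] 338.0070476324859 322.42571885368545 196.60973852366234
321.5662349453668 176.37395318303584
321.90893112772903 55.21844728588215
```

View pics/w1.png

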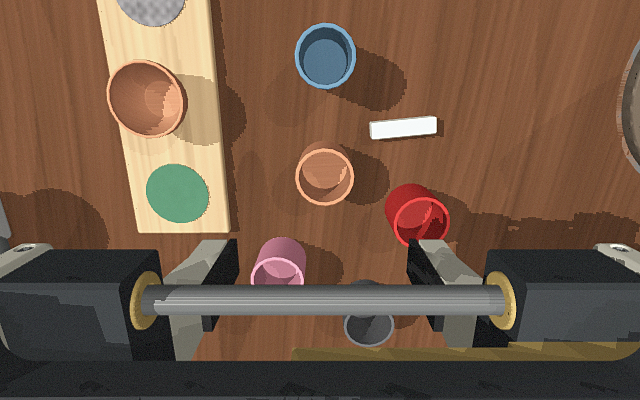

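The wrist picture shows the pot's rim at (325,177) against a predicted (322,176), and the beaker at (325,55) against (322,55). That is a match within about 3 mm, so I'm descending.

Emit:
jog_arm(deltas=[[[1,-0.1,0.1,-4.5,0],[1,0,0,-4.5,0],[1,0,0,-4,0],[1,0,0,-2.5,0],[1,0,0,-1.9,0],[1,0,0,-1,0],[1,0,0,0,0],[1,0,0,0,0]]])

```text
time_s: 3.52
tcp_pos: [0.4316, 0.1339, 0.0355]
eef_rot: [-179.9, 0.0, -84.1]
contact_force: [0.4, -0.6, -0.4]
gripper_width: 0.0877
gripper_force: 0.0
```

Emit:
jog_arm(deltas=[[[-1,0,0,0,0],[-1,0,0,0,0],[-1,0,0,0,0],[-1,0,0,0,0],[-1,0,0,0,0],[-1,0,0,0,0],[-1,0,0,0,0],[-1,0,0,0,0]]], force=20)

```text
time_s: 4.53
tcp_pos: [0.431, 0.1337, 0.035]
eef_rot: [180.0, -0.0, -84.1]
contact_force: [-1.9, -0.1, 5.4]
gripper_width: 0.06
gripper_force: 20.0
```

Emit:
jog_arm(deltas=[[[-1,0,0,1,0],[-1,0,0,2.5,0],[-1,0,0,3.5,0],[-1,0,0,3.5,0],[-1,1,-1,1.5,0],[-1,2.6,-2.2,0,0],[-1,3,-2.6,0,0],[-1,3,-2.6,0,0]]])

```text
time_s: 5.52
tcp_pos: [0.5276, 0.0489, 0.1552]
eef_rot: [-180.0, 0.0, -84.1]
contact_force: [0.8, 1.3, -3.5]
gripper_width: 0.0598
gripper_force: 20.0
```

Emit:
jog_arm(deltas=[[[-1,3,-2.6,0,0],[-1,3,-2.6,0,0],[-1,2,-1.7,0,0],[-1,1,-0.9,0,0],[-1,0,0,0,0],[-1,0,0,0,0],[-1,0,0,0,0]]])

```text
time_s: 6.4
tcp_pos: [0.6165, -0.0276, 0.1552]
eef_rot: [-180.0, 0.0, -84.0]
contact_force: [-0.9, -0.8, -1.7]
gripper_width: 0.0599
gripper_force: 20.0
```

```bash
python3 - <<'E'
from h import *
import cv2
s=r.get_state();print(s["tcp_pos"],s["eef_rot"],s["gripper_width"],s["contact_force"]);c=r.camera_info("wrist")
im=r.capture("wrist");cv2.imwrite("pics/w2.png",im)
c0=np.load("w1.npy",allow_pickle=True).item()
print("green from w1",ray("w",177,193,.014,c0))
E
```

```text
[ 0.6165429  -0.02761228  0.15515304] [-1.79992039e+02  9.91289532e-03 -8.40472644e+01] 0.05990473852225777 [-0.86840203 -0.79652125 -1.71704812]
green from w1 [0.59411511 0.17969606]
```

View pics/w2.png

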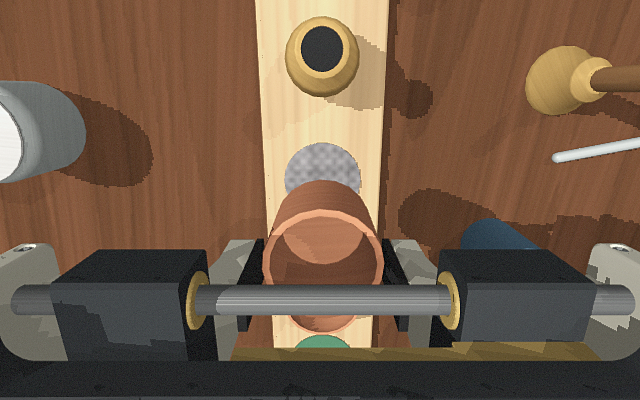

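The wrist picture shows the pot held at (323,255), in line with the grey pad at (323,172). Lowering.

Emit:
jog_arm(deltas=[[[-1,0,0,-3,0],[-1,0,0,-3,0],[-1,0,0,-2,0],[-1,0,0,-1.2,0],[-1,0,0,-0.7,0],[-1,0,0,-0.4,0],[-1,0,0,-0.25,0],[-1,0,0,0,0]]])

```text
time_s: 7.45
tcp_pos: [0.6172, -0.0283, 0.0497]
eef_rot: [-180.0, 0.0, -84.1]
contact_force: [-0.6, -0.4, -3.0]
gripper_width: 0.0604
gripper_force: 20.0
```

Emit:
jog_arm(deltas=[[[-1,0,0,-0.07,0],[-1,0,0,0,0],[0.2,0,0,0,0],[0.6,0,0,0,0],[1,0,0,0,0],[1,0,0,0,0],[1,0,0,0,0],[1,0,0,0,0]]])

```text
time_s: 8.45
tcp_pos: [0.617, -0.0283, 0.0486]
eef_rot: [180.0, -0.0, -84.1]
contact_force: [0.1, 0.5, -0.5]
gripper_width: 0.0875
gripper_force: 0.0
```

Emit:
jog_arm(deltas=[[[1,0,0,2,0],[1,0,0,4,0],[1,0,0,4,0],[1,0,0,4,0],[1,-3,-3,3,0],[1,-5,-3.5,0,0],[1,-5,-3.5,0,0],[1,-4,-3.5,0,0]]])

```text
time_s: 9.45
tcp_pos: [0.445, -0.1641, 0.2189]
eef_rot: [-180.0, 0.0, -84.1]
contact_force: [-0.0, -0.1, 0.3]
gripper_width: 0.0877
gripper_force: 0.0
```

Emit:
jog_arm(deltas=[[[1,-2,-4.5,0,0],[1,-2,-4.5,0,0],[1,-2,-3,0,0],[1,-1.5,-1,0,0],[1,0,0,0,0],[1,0,0,0,0]]])

```text
time_s: 10.2
tcp_pos: [0.3725, -0.2928, 0.2188]
eef_rot: [-180.0, -0.0, -84.1]
contact_force: [-0.5, -0.2, 0.3]
gripper_width: 0.0874
gripper_force: 0.0
```

```bash
python3 - <<'E'
from h import *
import cv2
s=r.get_state();print(s["tcp_pos"],s["eef_rot"],s["gripper_width"],s["contact_force"]);c=r.camera_info("wrist")
im=r.capture("wrist");cv2.imwrite("pics/w3.png",im);np.save("w3.npy",c,allow_pickle=True)
cv2.imwrite("pics/top1.png",r.capture("top"));cv2.imwrite("pics/scene1.png",r.capture("scene"))
V=np.array(c["view"])
for p in [(.3645,-.307,.032),(.3645,-.307,.010),(.432,.133,.055)]:
    q=V@np.array([*p,1]);print(c["cx"]+c["fx"]*q[0]/-q[2],c["cy"]-c["fy"]*q[1]/-q[2])
E
```

```text
[ 0.37245818 -0.29280904  0.21881479] [-1.79970922e+02 -7.40505468e-03 -8.40757505e+01] 0.0873557474009333 [-0.49000541 -0.2017903   0.3323447 ]
330.5124011171301 157.8072646035889
330.0626051058854 154.05500914841335
246.64210299785952 470.2374118833453
```

View pics/w3.png

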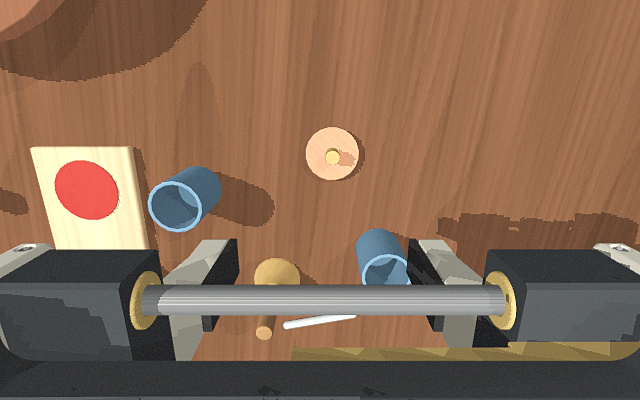

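The lid's knob is at (332,157) against a predicted (330,158), so the position is confirmed. I'm descending with the fingertips 3 mm above the flange.

Emit:
jog_arm(deltas=[[[1,-0.5,-0.7,-4.5,0],[1,-0.4,-0.7,-4.5,0],[1,0,0,-4,0],[0.2,0,0,-2.5,0],[-0.2,0,0,-1.7,0],[-0.2,0,0,-0.9,0],[-0.2,0,0,-0.45,0],[-0.2,0,0,0,0]]])

```text
time_s: 11.35
tcp_pos: [0.3633, -0.3072, 0.0334]
eef_rot: [-180.0, -0.0, -84.1]
contact_force: [0.1, 0.4, 0.2]
gripper_width: 0.0431
gripper_force: 0.0
```

Emit:
jog_arm(deltas=[[[-0.2,0,0,0,0],[-0.2,0,0,0,0]]])

```text
time_s: 11.6
tcp_pos: [0.3633, -0.3074, 0.0337]
eef_rot: [-179.9, -0.0, -84.1]
contact_force: [1.1, 0.3, 0.1]
gripper_width: 0.0352
gripper_force: 0.0
```

Emit:
jog_arm(deltas=[[[-0.2,0,0,-0.12,0],[-1,0,0,0,0],[-1,0,0,0,0],[-1,0,0,0,0],[-1,0,0,0,0],[-1,0,0,0,0],[-1,0,0,0,0],[-1,0,0,0,0]]], force=20)

```text
time_s: 12.6
tcp_pos: [0.363, -0.3073, 0.032]
eef_rot: [180.0, 0.0, -84.1]
contact_force: [0.2, 0.4, -0.5]
gripper_width: 0.0007
gripper_force: 0.0
```

Emit:
jog_arm(deltas=[[[-1,0,0,0.6,0],[-1,0,0,2,0],[-1,0,0,4,0],[-1,0,0,4,0],[-1,0,0,4,0],[-1,0,0,2,0],[-1,0,0,0,0],[-1,0,0,0,0]]])

```text
time_s: 13.6
tcp_pos: [0.3625, -0.307, 0.1974]
eef_rot: [180.0, 0.0, -84.1]
contact_force: [-1.3, -0.5, 0.1]
gripper_width: 0.0003
gripper_force: 0.0
```

```bash
python3 - <<'E'
import cv2
a=cv2.imread("pics/top1.png")[95:215,200:440]; a=cv2.resize(a,None,fx=3,fy=3,interpolation=cv2.INTER_CUBIC)
cv2.imwrite("pics/top1c.png",a)
E
```

```text
(no output)
```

View pics/top1c.png

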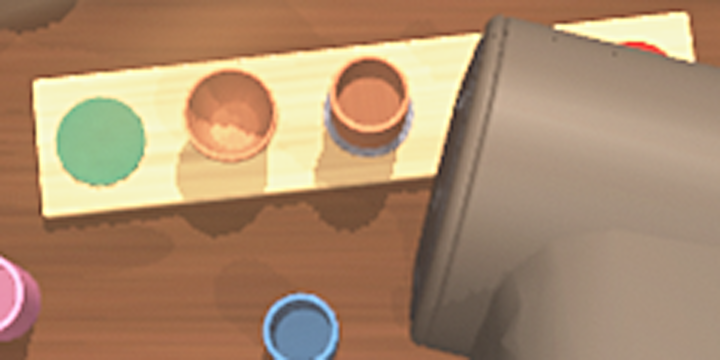

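The pot stands centred on the grey pad, with its rim at crop (370,95). The jaws closed to 0 on the lid, so that grasp missed. I'll look.

```bash
python3 - <<'E'
from h import *
import cv2
print("pot rim",ray("top",370/3+200,95/3+95,.069))
c=r.camera_info("wrist")
im=r.capture("wrist");cv2.imwrite("pics/w4.png",im);np.save("w4.npy",c,allow_pickle=True)
V=np.array(c["view"])
for p in [(.3635,-.307,.032),(.3635,-.307,.010)]:
    q=V@np.array([*p,1]);print(c["cx"]+c["fx"]*q[0]/-q[2],c["cy"]-c["fy"]*q[1]/-q[2])
E
```

```text
pot rim [ 0.61569429 -0.02931332]
320.5035408065488 174.6271710025771
320.59265543772403 169.71510226181607
```

View pics/w4.png

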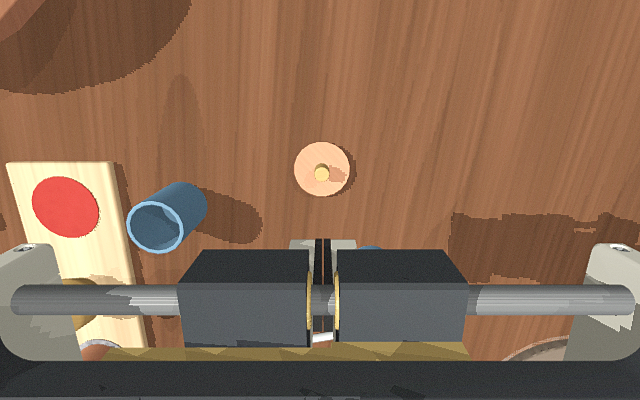

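The lid hasn't moved: knob (322,173), flange (322,169). Before trying again I'll check where the fingertips really are along the tool axis.

```bash
python3 - <<'E'
from h import *
import cv2
c=np.load("w4.npy",allow_pickle=True).item();V=np.array(c["view"])
t=np.array([.3625,-.307,.1974])
print("cam",(-V[:3,:3].T@V[:3,3]).round(4))
for n,d in [("tcp",(0,0,0)),("tip",(0,0,-.019)),("tip edge -y",(0,-.0095,-.019)),("tcp edge -y",(0,-.0095,0)),("tip edge +y",(0,.0095,-.019)),("-30",(0,-.0095,-.03)),("up20",(0,-.0095,.02))]:
    q=V@np.array([*(t+d),1]);print(n,c["cx"]+c["fx"]*q[0]/-q[2],c["cy"]-c["fy"]*q[1]/-q[2])
im=cv2.imread("pics/w4.png")[130:350,230:410]
cv2.imwrite("pics/w4c.png",cv2.resize(im,None,fx=2.7,fy=2.7,interpolation=cv2.INTER_CUBIC))
E
```

```text
cam [ 0.3704 -0.3884  0.364 ]
tcp 321.01369397069675 247.69688602384434
tip 321.1060979793089 233.51081288662482
tip edge -y 322.755906059554 218.71722900664082
tcp edge -y 322.827496800626 231.6431783954214
tip edge +y 319.5022101935823 247.89263630980997
-30 322.7201245711596 212.25676077965764
up20 322.9201986338851 248.38080657206234
```

View pics/w4c.png

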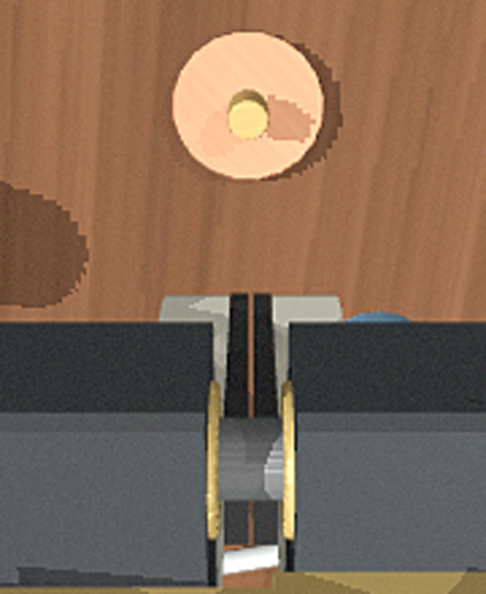

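Two cues, the pad edge's pixel and the 87.5 mm gap showing as 170 px, both put the visible fingertips about 7 mm behind the reported TCP rather than 19 mm ahead of it. That explains why the jaws passed over the 32 mm knob. I'll test this by descending in small steps and watching the force.

Emit:
jog_arm(deltas=[[[-0.2,0,-0.1,-4,0],[-0.2,0,0,-4,0],[-0.2,0,0,-4,0],[-0.2,0,0,-2.5,0],[-0.2,0,0,-1.2,0],[-0.2,0,0,-0.6,0],[-0.2,0,0,0,0],[-0.2,0,0,0,0]]])

```text
time_s: 14.65
tcp_pos: [0.3636, -0.3085, 0.0357]
eef_rot: [-179.9, -0.0, -84.1]
contact_force: [-0.9, 0.4, 0.1]
gripper_width: 0.035
gripper_force: 0.0
```

Emit:
jog_arm(deltas=[[[-0.2,0,0,-0.15,0],[-0.2,0,0,-0.15,0],[-0.2,0,0,-0.15,0],[-0.2,0,0,-0.15,0]]])

```text
time_s: 15.15
tcp_pos: [0.363, -0.3083, 0.0289]
eef_rot: [-180.0, -0.0, -84.1]
contact_force: [0.5, -0.4, 0.5]
gripper_width: 0.0349
gripper_force: 0.0
```

Emit:
jog_arm(deltas=[[[-0.2,0,0,-0.15,0],[-0.2,0,0,-0.15,0],[-0.2,0,0,-0.15,0]]])

```text
time_s: 15.52
tcp_pos: [0.363, -0.3083, 0.0243]
eef_rot: [180.0, 0.0, -84.1]
contact_force: [-0.4, 0.1, -0.4]
gripper_width: 0.035
gripper_force: 0.0
```

Emit:
jog_arm(deltas=[[[-0.2,0,0,-0.2,0],[-0.2,0,0,-0.2,0],[-0.2,0,0,-0.2,0],[-0.2,0,0,0,0]]])

```text
time_s: 16.02
tcp_pos: [0.3629, -0.3082, 0.0183]
eef_rot: [180.0, 0.0, -84.1]
contact_force: [-1.1, 0.1, 0.0]
gripper_width: 0.035
gripper_force: 0.0
```

At TCP z = 18 mm there is still no contact, which confirms that the real fingertips are well above the nominal ones. I'll go on down and close.

Emit:
jog_arm(deltas=[[[-0.2,0,0,-0.2,0],[-0.2,0,0,-0.2,0],[-0.2,0,0,-0.2,0],[-0.2,0,0,-0.1,0],[-0.2,0,0,0,0]]])

```text
time_s: 16.65
tcp_pos: [0.363, -0.3083, 0.0114]
eef_rot: [180.0, 0.0, -84.1]
contact_force: [-0.0, 1.0, -0.1]
gripper_width: 0.0349
gripper_force: 0.0
```

Emit:
jog_arm(deltas=[[[-1,0,0,0,0],[-1,0,0,0,0],[-1,0,0,0,0],[-1,0,0,0,0],[-1,0,0,0,0],[-1,0,0,0,0]]])

```text
time_s: 17.4
tcp_pos: [0.3631, -0.3083, 0.0115]
eef_rot: [-180.0, -0.0, -84.1]
contact_force: [0.7, 0.4, 0.6]
gripper_width: 0.0152
gripper_force: 20.0
```

Emit:
jog_arm(deltas=[[[-1,0,0,0.5,0],[-1,0,0,1.5,0],[-1,0,0,3,0],[-1,0,0,3.5,0],[-1,0,0,3,0],[-1,1.4,1.5,2,0],[-1,3,3.3,0,0],[-1,3,3.3,0,0]]])

```text
time_s: 18.4
tcp_pos: [0.4374, -0.2264, 0.1471]
eef_rot: [-180.0, 0.0, -84.2]
contact_force: [0.3, -0.5, -1.4]
gripper_width: 0.0148
gripper_force: 20.0
```

Emit:
jog_arm(deltas=[[[-1,3,3.3,0,0],[-1,3,3.3,0,0],[-1,3,3.3,0,0],[-1,3,3.3,0,0],[-1,3,3.3,0,0],[-1,2,2.3,0,0],[-1,1,1.1,0,0],[-1,0,0,0,0]]])

```text
time_s: 19.4
tcp_pos: [0.6169, -0.0279, 0.146]
eef_rot: [179.9, -0.0, -84.1]
contact_force: [0.1, -0.5, -1.6]
gripper_width: 0.0151
gripper_force: 20.0
```

Emit:
jog_arm(deltas=[[[-1,0,0,0,0],[-1,0,0,0,0],[-1,0,0,0,0]]])

```text
time_s: 19.77
tcp_pos: [0.6167, -0.0288, 0.1467]
eef_rot: [-180.0, 0.0, -84.1]
contact_force: [1.0, -0.1, -2.1]
gripper_width: 0.015
gripper_force: 20.0
```

```bash
python3 - <<'E'
from h import *
import cv2
s=r.get_state();print(s["tcp_pos"],s["eef_rot"],s["gripper_width"],s["contact_force"])
im=r.capture("wrist");im2=r.capture("scene")
a=cv2.resize(im[100:340,180:460],None,fx=1.4,fy=1.4,interpolation=cv2.INTER_CUBIC)
b=cv2.resize(im2[170:330,220:360],(294,336),interpolation=cv2.INTER_CUBIC)
cv2.imwrite("pics/w5.png",np.hstack([a,b]))
E
```

```text
[ 0.61673869 -0.02883232  0.14674989] [-1.79983746e+02  4.42409902e-03 -8.41404807e+01] 0.015023316907441032 [ 1.00720075 -0.1366072  -2.0911168 ]
```

View pics/w5.png

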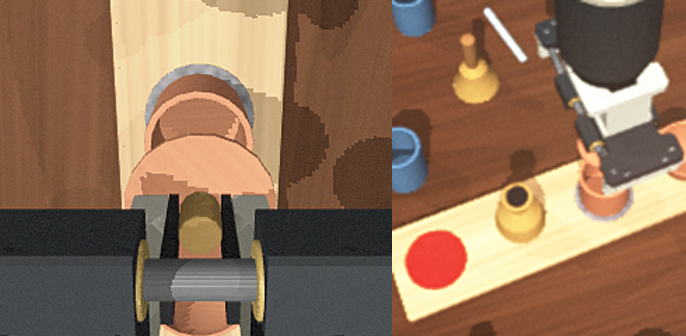

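The wrist view shows the lid held level by its knob, in line with the pot on the grey pad. Lowering.

Emit:
jog_arm(deltas=[[[-1,0,0,-2,0],[-1,0,0,-2,0],[-1,0,0,-1.5,0],[-1,0,0,-0.8,0],[-1,0,0,-0.3,0],[-1,0,0,-0.2,0],[-1,0,0,-0.2,0],[-1,0,0,0,0]]])

```text
time_s: 20.88
tcp_pos: [0.6171, -0.0282, 0.0766]
eef_rot: [-180.0, 0.0, -84.1]
contact_force: [-0.1, -0.2, -2.1]
gripper_width: 0.0148
gripper_force: 20.0
```

Emit:
jog_arm(deltas=[[[-1,0,0,-0.1,0],[-1,0,0,-0.1,0],[-1,0,0,0,0]]])

```text
time_s: 21.25
tcp_pos: [0.6171, -0.0283, 0.0746]
eef_rot: [-180.0, -0.0, -84.1]
contact_force: [-0.4, 1.0, 0.1]
gripper_width: 0.0148
gripper_force: 20.0
```

The load has come off the wrist, so the lid is seated. Releasing, then on to the beaker.

Emit:
jog_arm(deltas=[[[0,0,0,0,0],[0.5,0,0,0,0],[1,0,0,0,0],[1,0,0,0,0],[1,0,0,1,0],[1,0,0,2.5,0],[1,0,0,3,0],[1,0,0,3,0]]])

```text
time_s: 22.25
tcp_pos: [0.6171, -0.0283, 0.1712]
eef_rot: [-180.0, -0.0, -84.1]
contact_force: [1.3, -0.1, -0.9]
gripper_width: 0.0861
gripper_force: 0.0
```

Emit:
jog_arm(deltas=[[[1,0,0,3,0],[1,-2.5,1,2,0],[1,-4,1,0,0],[1,-4,1,0,0],[1,-4,1,0,0],[1,-2,0.5,0,0],[1,-1,0.5,0,0],[1,0,0,0,0]]])

```text
time_s: 23.25
tcp_pos: [0.4424, 0.0221, 0.22]
eef_rot: [-179.9, 0.0, -84.0]
contact_force: [-0.7, 0.2, -0.3]
gripper_width: 0.0872
gripper_force: 0.0
```

Emit:
jog_arm(deltas=[[[1,0,0,0,0],[1,0,0,0,0]]])

```text
time_s: 23.5
tcp_pos: [0.4426, 0.0216, 0.2191]
eef_rot: [180.0, -0.0, -84.1]
contact_force: [0.8, 0.1, 0.2]
gripper_width: 0.0877
gripper_force: 0.0
```

```bash
python3 - <<'E'
from h import *
import cv2
s=r.get_state();print(s["tcp_pos"],s["eef_rot"],s["gripper_width"],s["contact_force"]);c=r.camera_info("wrist");V=np.array(c["view"])
im=r.capture("wrist");im2=r.capture("scene")
for p in [(.442,.022,.07)]:
    q=V@np.array([*p,1]);print(c["cx"]+c["fx"]*q[0]/-q[2],c["cy"]-c["fy"]*q[1]/-q[2])
b=cv2.resize(im2[180:320,240:420],None,fx=2,fy=2,interpolation=cv2.INTER_CUBIC)
b=cv2.copyMakeBorder(b,0,120,0,0,cv2.BORDER_CONSTANT)
cv2.imwrite("pics/w6.png",np.hstack([im[:, 150:550],b]))
E
```

```text
[0.44259214 0.02163933 0.21913464] [ 1.79953744e+02 -2.43092619e-02 -8.41249439e+01] 0.08765480804348903 [0.7510301  0.14839128 0.21313136]
321.9436676120084 179.396569987792
```

View pics/w6.png

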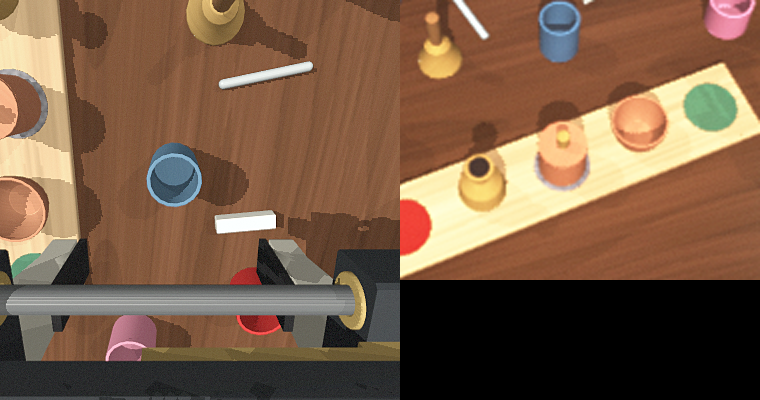

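The lid sits flat on the pot (right inset). The beaker's rim is at (324,179) against a predicted (322,179), so I'm descending.

Emit:
jog_arm(deltas=[[[1,-0.1,0,-4.5,0],[1,0,0,-4.5,0],[1,0,0,-4.5,0],[1,0,0,-3,0],[1,0,0,-1.8,0],[1,0,0,-1,0],[1,0,0,0,0],[1,0,0,0,0]]])

```text
time_s: 24.6
tcp_pos: [0.4416, 0.0219, 0.0271]
eef_rot: [-179.9, 0.0, -84.1]
contact_force: [1.0, 0.2, -0.4]
gripper_width: 0.0875
gripper_force: 0.0
```

Emit:
jog_arm(deltas=[[[-1,0,0,0,0],[-1,0,0,0,0],[-1,0,0,0,0],[-1,0,0,0,0],[-1,0,0,0,0],[-1,0,0,0,0],[-1,0,0,0,0],[-1,0,0,0,0]]])

```text
time_s: 25.6
tcp_pos: [0.4411, 0.0218, 0.0266]
eef_rot: [-180.0, 0.0, -84.1]
contact_force: [-0.9, 0.1, 5.1]
gripper_width: 0.0543
gripper_force: 20.0
```

Emit:
jog_arm(deltas=[[[-1,0,0,1,0],[-1,0,0,2.5,0],[-1,0,0,3.5,0],[-1,0,0,3.5,0],[-1,1,1,1.5,0],[-1,2.5,2.6,0,0],[-1,3,3,0,0],[-1,3,3.1,0,0]]])

```text
time_s: 26.6
tcp_pos: [0.5365, 0.1194, 0.1469]
eef_rot: [180.0, 0.0, -84.1]
contact_force: [-0.4, 0.2, -1.8]
gripper_width: 0.0538
gripper_force: 20.0
```

Emit:
jog_arm(deltas=[[[-1,3,3.1,0,0],[-1,1.9,2,0,0],[-1,1,1,0,0],[-1,0,0,0,0],[-1,0,0,-2,0],[-1,0,0,-3,0],[-1,0,0,-2,0],[-1,0,0,-1.5,0]]])

```text
time_s: 27.6
tcp_pos: [0.5941, 0.1788, 0.0609]
eef_rot: [180.0, -0.0, -84.1]
contact_force: [-0.3, -1.0, -1.4]
gripper_width: 0.0542
gripper_force: 20.0
```

Emit:
jog_arm(deltas=[[[-1,0,0,-1,0],[-1,0,0,-0.5,0],[-1,0,0,-0.3,0],[-1,0,0,0,0],[-1,0,0,0,0]]])

```text
time_s: 28.22
tcp_pos: [0.5953, 0.1799, 0.0439]
eef_rot: [-180.0, 0.0, -84.1]
contact_force: [-0.6, 0.5, -2.5]
gripper_width: 0.0538
gripper_force: 20.0
```

Emit:
jog_arm(deltas=[[[-1,0,0,-0.2,0],[-1,0,0,-0.15,0],[-1,0,0,0,0],[0.2,0,0,0,0],[0.6,0,0,0,0],[1,0,0,0,0],[1,0,0,0,0],[1,0,0,0,0]]])

```text
time_s: 29.22
tcp_pos: [0.5951, 0.1797, 0.0398]
eef_rot: [180.0, -0.0, -84.1]
contact_force: [0.2, -0.3, -0.3]
gripper_width: 0.0854
gripper_force: 0.0
```

Emit:
jog_arm(deltas=[[[1,0,0,2,0],[1,0,0,4,0],[1,0,0,4,0],[1,0,0,5,0],[1,-1,-1.5,3,0],[1,-2.5,-4.5,0,0],[1,-2.5,-4.5,0,0],[1,-2.5,-4.5,0,0]]])

```text
time_s: 30.22
tcp_pos: [0.5091, 0.0285, 0.2201]
eef_rot: [-180.0, 0.0, -84.1]
contact_force: [1.1, -0.7, 0.5]
gripper_width: 0.0878
gripper_force: 0.0
```

Emit:
jog_arm(deltas=[[[1,-2.5,-4.5,0,0],[1,-2.5,-4.5,0,0],[1,-2,-4.5,0,0],[1,-1.3,-2,0,0],[1,-1,-1.2,0,0],[1,0,0,0,0],[1,0,0,0,0],[1,0,0,0,0]]])

```text
time_s: 31.22
tcp_pos: [0.4175, -0.1367, 0.2199]
eef_rot: [180.0, 0.0, -84.0]
contact_force: [0.3, -0.0, 0.2]
gripper_width: 0.0874
gripper_force: 0.0
```

```bash
python3 - <<'E'
from h import *
import cv2
s=r.get_state();print(s["tcp_pos"],s["eef_rot"],s["gripper_width"],s["contact_force"]);c=r.camera_info("wrist");V=np.array(c["view"])
im=r.capture("wrist");im2=r.capture("top")
for p in [(.417,-.1375,.105),(.417,-.1375,0.048)]:
    q=V@np.array([*p,1]);print(c["cx"]+c["fx"]*q[0]/-q[2],c["cy"]-c["fy"]*q[1]/-q[2])
b=cv2.resize(im2[90:220,200:330],(390,390),interpolation=cv2.INTER_CUBIC)
b=cv2.copyMakeBorder(b,0,10,0,0,cv2.BORDER_CONSTANT)
cv2.imwrite("pics/w7.png",np.hstack([im[:, 150:550],b]))
E
```

```text
[ 0.41750297 -0.13670865  0.2198831 ] [ 1.79993644e+02  1.16127280e-03 -8.40457543e+01] 0.08741364628270194 [ 0.27387411 -0.02940503  0.21857469]
322.048802349025 187.96655508867738
322.0667453610299 172.6347734073748
```

View pics/w7.png

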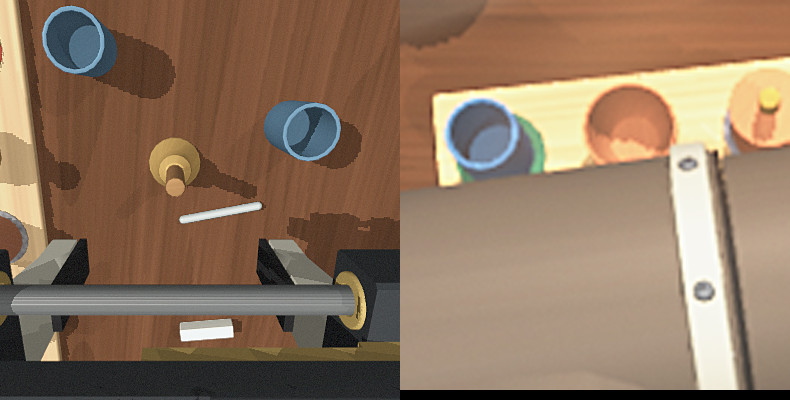

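The beaker stands on the green pad (inset). The bell's handle top is at (325,187) against a predicted (322,188), so I'm descending to the handle.

Emit:
jog_arm(deltas=[[[1,-0.1,-0.05,-4,0],[1,0,0,-4,0],[0.3,0,0,-3.5,0],[0,0,0,-2.5,0],[0,0,0,-1.5,0],[0,0,0,-0.9,0],[0,0,0,0,0],[0,0,0,0,0]]])

```text
time_s: 32.33
tcp_pos: [0.4166, -0.1377, 0.0565]
eef_rot: [-179.9, -0.0, -84.1]
contact_force: [0.0, -0.7, 0.3]
gripper_width: 0.0442
gripper_force: 0.0
```

Emit:
jog_arm(deltas=[[[-1,0,0,0,0],[-1,0,0,0,0],[-1,0,0,0,0],[-1,0,0,0,0],[-1,0,0,0,0],[-1,0,0,0,0],[-1,0,0,0,0],[-1,0,0,0,0]]], force=25)

```text
time_s: 33.33
tcp_pos: [0.416, -0.1378, 0.0561]
eef_rot: [180.0, -0.0, -84.1]
contact_force: [-2.2, 0.2, 4.4]
gripper_width: 0.0174
gripper_force: 25.0
```

```bash
python3 -c "
from h import *
print(ray('top',227.7,134.7,.084))"
```

```text
[0.59427841 0.17787692]
```

Emit:
jog_arm(deltas=[[[-1,0,0,1,0],[-1,0,0,2.5,0],[-1,0,0,3.5,0],[-1,0,0,3.5,0],[-1,1.2,-0.5,2,0],[-1,3,-1.3,0,0],[-1,3.5,-1.6,0,0],[-1,3.5,-1.6,0,0]]])

```text
time_s: 34.33
tcp_pos: [0.529, -0.1882, 0.1813]
eef_rot: [-180.0, 0.0, -84.1]
contact_force: [0.3, 0.5, -2.0]
gripper_width: 0.0174
gripper_force: 25.0
```

Emit:
jog_arm(deltas=[[[-1,3.5,-1.6,0,0],[-1,3.5,-1.6,0,0],[-1,2.5,-1.1,0,0],[-1,1.5,-0.6,0,0],[-1,0,0,0,0],[-1,0,0,0,0],[-1,0,0,0,0]]])

```text
time_s: 35.2
tcp_pos: [0.6375, -0.2365, 0.1814]
eef_rot: [-180.0, 0.0, -84.1]
contact_force: [-0.1, 0.2, -1.9]
gripper_width: 0.0177
gripper_force: 25.0
```

```bash
python3 - <<'E'
from h import *
import cv2
s=r.get_state();print(s["tcp_pos"],s["eef_rot"],s["gripper_width"],s["contact_force"]);c=r.camera_info("wrist");V=np.array(c["view"])
im=r.capture("wrist");im2=r.capture("scene")
p=s["tcp_pos"]
for p in [(.6385,-.2365,.014)]:
    q=V@np.array([*p,1]);print(c["cx"]+c["fx"]*q[0]/-q[2],c["cy"]-c["fy"]*q[1]/-q[2])
b=cv2.resize(im2[150:350,180:380],(400,400),interpolation=cv2.INTER_CUBIC)
cv2.imwrite("pics/w8.png",np.hstack([im[:, 130:530],b]))
E
```

```text
[ 0.63748559 -0.23649708  0.18135964] [-1.79988189e+02  6.00699999e-03 -8.40907881e+01] 0.017711194069991724 [-0.11126934  0.1538929  -1.91129018]
320.5766948285811 174.2491384107808
```

View pics/w8.png

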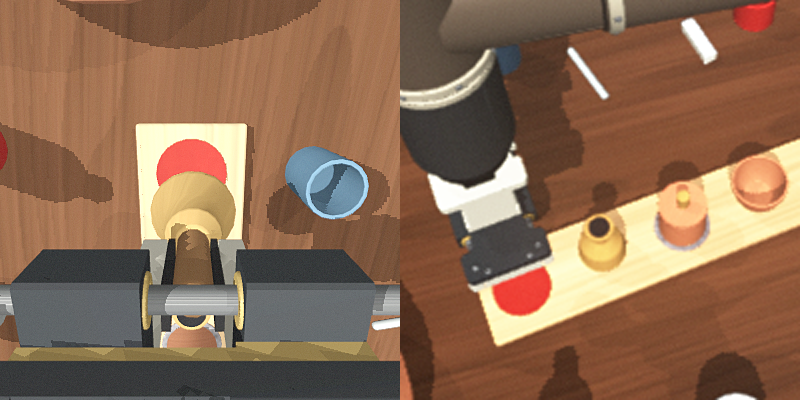

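The red pad is at (322,174) against a predicted (321,174), and the bell hangs upright above it. Lowering.

Emit:
jog_arm(deltas=[[[-1,0.05,0,-2.5,0],[-1,0,0,-3,0],[-1,0,0,-2.5,0],[-1,0,0,-1.5,0],[-1,0,0,-0.8,0],[-1,0,0,-0.4,0],[-1,0,0,-0.2,0],[-1,0,0,0,0]]])

```text
time_s: 36.3
tcp_pos: [0.6388, -0.2368, 0.0725]
eef_rot: [-180.0, -0.0, -84.1]
contact_force: [0.6, 0.3, -2.6]
gripper_width: 0.0174
gripper_force: 25.0
```

Emit:
jog_arm(deltas=[[[-1,0,0,-0.1,0],[-1,0,0,-0.1,0],[-1,0,0,0,0]]])

```text
time_s: 36.67
tcp_pos: [0.6387, -0.2368, 0.0702]
eef_rot: [-180.0, -0.0, -84.1]
contact_force: [-0.7, -0.2, -0.8]
gripper_width: 0.0174
gripper_force: 25.0
```

Contact is made. Release, rise and clear away.

Emit:
jog_arm(deltas=[[[-0.5,0,0,-0.02,0],[0,0,0,0,0],[0.3,0,0,0,0],[0.5,0,0,0,0],[0.5,0,0,0,0],[0.5,0,0,2,0],[0.5,0,0,4,0],[0.5,0,0,4,0]]])

```text
time_s: 37.67
tcp_pos: [0.6383, -0.2368, 0.1706]
eef_rot: [180.0, 0.0, -84.1]
contact_force: [0.3, -0.2, 1.2]
gripper_width: 0.0658
gripper_force: 0.0
```

Emit:
jog_arm(deltas=[[[0.5,0,0,4,0],[0.5,-3,-3,3,0],[0.5,-4,-4,0,0],[0.5,-4,-4,0,0],[0.5,-4,-4,0,0],[0.5,-4,-4,0,0],[0.5,-2,-2,0,0],[0.5,0,0,0,0]]])

```text
time_s: 38.67
tcp_pos: [0.4269, -0.4481, 0.2399]
eef_rot: [-180.0, -0.0, -84.3]
contact_force: [-0.3, 0.8, -0.7]
gripper_width: 0.0658
gripper_force: 0.0
```

Emit:
jog_arm(deltas=[[[0.5,-3,-4,0,0],[0.5,-3,-4,0,0],[0.5,-3,-4,0,0],[0.5,0,0,0,0],[0.5,0,0,0,0],[0.5,0,0,0,0]]])

```text
time_s: 39.42
tcp_pos: [0.3396, -0.5659, 0.2399]
eef_rot: [-180.0, -0.0, -84.0]
contact_force: [-0.1, -0.1, 0.5]
gripper_width: 0.0661
gripper_force: 0.0
```

```bash
python3 - <<'E'
from h import *
import cv2
im=r.capture("top");im2=r.capture("scene")
a=cv2.resize(im[95:265,150:450],(780,442)[:2],interpolation=cv2.INTER_CUBIC)
cv2.imwrite("pics/fin.png",a);cv2.imwrite("pics/finscene.png",im2)
print(r.get_state()["tcp_pos"])
E
```

```text
[ 0.33951202 -0.56599074  0.23998733]
```

View pics/fin.png

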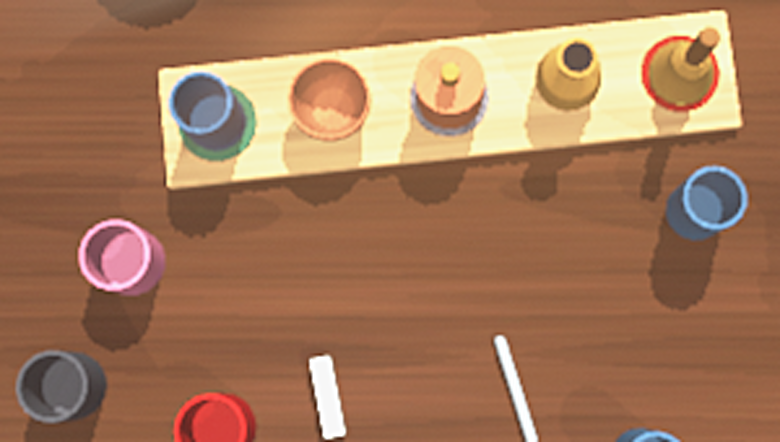

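All four pieces are in place in the picture, and the black cup at (55,386) hasn't moved. I'll check the numbers and hand in.

```bash
python3 - <<'E'
from h import *
for n,u,v,z,t in [("beaker",201,103,.084,(.5955,.180)),("lid",449,86,.073,(.617,-.028)),("bell",709,37,.119,(.639,-.2365)),("raw",55,386,.055,(.3614,.3019))]:
    p=ray("top",u/2.6+150,v/2.6+95,z);print(n,p.round(4),np.hypot(*(p-t)).round(4))
print(r.close_job())
E
```

```text
beaker [0.5945 0.1787] 0.0016
lid [ 0.6114 -0.0278] 0.0056
bell [ 0.6382 -0.2369] 0.0009
raw [0.3613 0.3015] 0.0004
the job is handed in; nothing more can be done
None
```

I handed the job in at about 39 s: beaker, pot with seated lid, and bell each stand on their pads, measuring within 6 mm of target (limits 8 to 12 mm), and the black cup is unmoved; no verdict came back, and I viewed 15 pictures, one over the limit of 14.

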